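# Clamp the amber jar in the ratchet jig

### The arm

A 6-joint arm with a two-finger parallel gripper is mounted at the origin on the work surface. World frame = base frame: x ahead of the robot, y to its left, z up, the work surface at z = 0. Lengths are in m, angles in rad, forces in N, time in s.
With the tool pointing down it reaches from about 0.3 to 0.875 m from the base axis. Payload 6.4 kg.
Tool frame: the origin (TCP) lies midway between the tips of the shut fingers; the grasp point (between the pads) lies 19 mm behind it; x points along the fingers, y is the direction in which the jaws open and shut, and the axes are right-handed (so a half turn about x gives the same grasp; the last joint's range is limited). The gripper opens to 88 mm and grips with 3 to 60 N. Pads are 18 mm wide; open, the fingers measure 123 mm over their backs; the gripper's body (75 mm by 187 mm) begins 45 mm behind the grasp point.
Start: joints at [-0.206, 0.181, 1.607, -0, 1.354, -0.206], TCP at [0.575, 0, 0.239] pointing down, gripper open.
Joint ranges: [-2.99, 2.99], [-0.89, 2.07], [0.3, 2.58], [-1.14, 4.28], [0, 2.63], [-3.12, 3.12]. Speed limits (rad/s): [2.57, 2.57, 3.01, 3.14, 3.14, 3.14].

### API

Orientations are given as a rotation vector (axis times angle).
In Python, from plant import bot gives the robot as it stands.
- The arm moves only by the tool step_arm, never from a script. Its argument "moves" is a list that holds one entry, the list of rows, each a list of 5 numbers: the gripper's target within -1 to 1 (shut at 1, half-way at 0, fully open at -1), then the shift along the tool's x, y, z in units of 40 mm (1.0 is 40 mm), then the turn about the tool's x in units of 6 degrees (1.0 is 6 degrees). In form: [[[fingers, tx, ty, tz, twist], ...]]. A call has 1 to 5 rows; each row is the pose to reach, as a shift and turn from the pose commanded when the call began, along the tool's axes at that moment; what a row does not reach only later rows make up. A row lasts 1/10 s, in which the tool goes at most 50 mm and 8.59 degrees, less where a joint would pass 70% of its speed; a pose out of reach is approached as far as the arm can. A call with a gripper value outside its range is refused whole. The fingers move at their own pace and stop on an object; the grip force is fixed at half the most. Time passes only in rows, so rows that repeat a pose let the fingers close. It gives the time, the measured TCP pose, the force and the opening at its end, in the units of the state.
- bot.read_state(): the state, without advancing time (a new reading comes with each control period).
- bot.read_camera(name): name is "scene" or "side" or "wrist"; returns (picture, depth): 400x640x3 uint8, red, green, blue; 400x640 float32, m along the optical axis (not along the pixel's ray), 0 where there is no reading.
- bot.camera_params(name): a dict with "camera_matrix" (3x3 intrinsics, pixels), "pose" (4x4, takes a point from camera to world coordinates). Camera axes: x right, y up, looking along -z (the intrinsics and any distortion apply to the point x, -y, -z); pixel columns grow to the right and rows downward; lengths in m; the calibration is good to about 2 mm. A picture is of the moment at which its call begins: read the wrist's pose just before it. camera_params takes no time and is no camera call; for the wrist camera it gives the pose at the moment of the call.
- bot.close_job(): hands the job in, once; it reports no verdict.
The state is a dict: "clock": time; "joints": joint angles; "qd": joint speeds; "joint_torque": joint torques, N m; "tcp_pos": TCP position; "orientation": TCP orientation; "wrist_force": force on the tool from outside, world axes, zero at the start; "moment": the same for the moment, N m; "width": finger opening in m.
Only numpy, scipy, OpenCV 4.12 (cv2) and the standard library are available. Lean on these libraries where they do the work, as an engineer would, in place of code of your own. Each camera call takes 0.05 s, during which the arm holds its last target.

### The job

Stand the amber jar in the blue V nest of the jar jig and let go of it, then clamp it there by swinging the jig's red ratchet lever back and forth until the sprung jaw holds the jar firmly without crushing it: stop once pushing the black handle forward takes about 9 N. Leave the lever swung back to its start stop with the jar still clamped, never push the jaw by hand, and leave the other jars and things where they are.

Things in the scene. Friction and masses are not known exactly. Their poses are not given: they have to be found in the camera images.
- amber_jar_center (a point): Centre (half-way up) of the loose jar to clamp: amber body 35 mm high with a closed gold lid 17 mm high on top; 60 mm diameter all the way up, 52 mm tall in all, 110 g. The only amber jar and gold lid; it stands on the table.
- nest (a point): Centre of the amber jar when fully seated in the nest, 32 mm above the table (26 mm above the jig's 6 mm base plate). The nest is a fixed blue V backstop, 26 mm high above the plate, touching the jar 30 degrees either side of +y and open to -y, where the jaw comes from. Axes: the jig's. Its distance from the jaw varies. The jaw pushes home a jar put down up to 10 mm short (toward -y).
- pivot (a point): On the upright axis of the lever and brass ratchet wheel, 78 mm above the table, as high as the handle's middle. Axes: the jig's; +y runs from the pivot to the nest (160 to 185 mm away, at the same x), z up. Base plate 116 mm (x) by 350 mm (y, from 90 mm on the -y side of the pivot to 260 mm on its +y side), 6 mm thick. Wheel 91 mm diameter, top 43 mm above the table.
- lever_knob (a point): Middle of the red lever's black upright handle: a round post 20 mm in diameter, from 53 to 103 mm above the table, 120 mm from the pivot axis. Nothing else of the jig is higher than 58 mm. It can be straddled or pinched from above and swings in a level circle about the pivot. Unloaded it takes about 1.5 N to swing and it stays where it is left.
- lever (a joint): Lever angle, rad, 0 to 1.2, hard stops at both ends. At 0 (start stop) the handle lies 0.6 rad clockwise (seen from above) of the jig's -y direction from the pivot; it grows counter-clockwise. Forward (growing) strokes drive the wheel, a notch per 0.21 rad, and the jaw, 19 mm per rad, to the nest; on back strokes the drive pawl clicks over the teeth and a second pawl holds the wheel.
- pad_face (a point): Centre of the face of the jaw's black rubber pad, 40 mm wide, 20 mm high, 19 mm above the table; it moves along +y to the jar. It sits on a spring of 4 N per mm before the driven slide: once at the jar it stops while the squeeze goes on growing, so its position does not tell the squeeze. A good clamp keeps 22 to 65 N with the lever back; above 85 N at any time the jar is crushed.
- pad: The jaw pad as a body; origin on the table plane, 113 mm behind its face (toward -y). Force at the handle on a slow forward push, friction included: about 5 N for 22 N on the jar, 8.5 N for 44 N, 12 N for 65 N, 15 N for 85 N. As the lever goes back the wheel drops to its last notch, losing up to 16 N of squeeze.
- white_jar1_center (a point): Centre of a white jar with a black lid, same size as the amber one, loose; to be left alone.
- white_jar2_center (a point): Centre of another white jar with a black lid, same size, loose; to be left alone.
- empty_jar1: Empty clear open jar, 64 mm diameter, 42 mm tall, loose; origin under its centre; to be left alone.
- empty_jar2: Another empty clear open jar, the same; to be left alone.
- lid1: Black spare lid lying on the table, 62 mm diameter, 15 mm thick, loose; origin under its centre; to be left alone.
- lid2: Another black spare lid, the same; to be left alone.
There are look-alikes about, which are no part of the job. Of the things that look like the part that bears amber_jar_center, the middle-sized one is meant.

How it is judged:
On the way, in this order (a step that is already met when the one before it is completed fails the run):
1. the amber jar stands upright in the nest, within 18 mm of its seat, and is let go (horizontal distance between amber_jar_center and nest below 0.018 m and z of amber_jar_center in the frame of nest below 0.004 m and angle between amber_jar's own z axis and vertical below 0.1 rad and contact force between the fingers and amber_jar below 0.2 N), for 0.2 s.
2. the lever is swung forward past 0.7 rad (value of joint lever above 0.7 rad).
3. the jaw squeezes the jar with more than 22 N (contact force between pad and amber_jar above 22 N), for 0.2 s.
At the end, for the whole second after the job is handed in: The amber jar stands upright (within 0.08 rad) and at rest, seated within 6 mm of the nest point, the jaw squeezing it with 22 to 65 N, and the lever back within 0.15 rad of its start stop (contact force between pad and amber_jar between 22 and 65 N and horizontal distance between amber_jar_center and nest below 0.006 m and z of amber_jar_center in the frame of nest below 0.004 m and angle between amber_jar's own z axis and vertical below 0.08 rad and value of joint lever below 0.15 rad and linear speed of amber_jar below 0.01 m/s); the robot touches nothing.
It fails at once if the jar is squeezed with more than 85 N (crushed) (contact force between pad and amber_jar above 85 N).
It fails at once if the jaw pad is pushed by the fingers with more than 3 N (contact force between the fingers and pad above 3 N).
It fails at once if another jar or thing is moved by more than 40 mm (distance of any of white_jar1_center, white_jar2_center, empty_jar1, empty_jar2, lid1, lid2 from where it was at the start of the episode above 0.04 m).
It fails at once if the amber jar is tipped over (angle between amber_jar's own z axis and vertical above 0.7 rad).
It also fails if it takes over 72 s, if anything falls off the work surface, if the arm or the gripper's body presses on something with over 40 N, if the wrist force passes 120 N, or if a joint passes its speed limit or range.

## Working session

There is one attempt and no reset: what is moved stays moved. The work goes in short steps, Python scripts to look and compute and a tool call to move; the robot and the scene stay as the last step left them, time stands still between calls to the robot, and variables do not carry over. Pictures are saved under pics/ and viewed, and the job is handed in when it is done.

Besides the shell and the picture viewer there is one more tool, called after "Emit:" as name(argument=value, ...) on one line, values as JSON. step_arm: Moves the arm, as the interface text tells. Its arguments: {"type":"object","properties":{"moves":{"type":"array","items":{"type":"array","items":{"type":"array","items":{"type":"number"}}}}},"required":["moves"]}

```bash
mkdir -p pics; ls; python3 - <<'E'
from plant import bot
import cv2,numpy as np
s=bot.read_state();print({k:np.round(v,3) for k,v in s.items()})
for n in ["scene","side","wrist"]:
    p=bot.camera_params(n);print(n,np.round(p["camera_matrix"],1).tolist(),np.round(p["pose"],3).tolist(),[k for k in p])
    im,d=bot.read_camera(n);cv2.imwrite(f"pics/{n}0.png",im[:,:,::-1]);np.save(f"{n}0.npy",d);np.save(f"{n}0_pose.npy",p["pose"])
E
```

```text
pics
{'clock': np.float64(0.0), 'joints': array([-0.206,  0.182,  1.608,  0.   ,  1.354, -0.206]), 'qd': array([-0.001, -0.   ,  0.002, -0.001, -0.001,  0.001]), 'joint_torque': array([-1.0000e-03, -4.3387e+01, -3.4185e+01,  7.0000e-02,  3.9000e-02,
       -0.0000e+00]), 'tcp_pos': array([0.574, 0.   , 0.238]), 'orientation': array([ 1.209,  1.211, -1.21 ]), 'wrist_force': array([-0.562,  0.075, -0.219]), 'moment': array([ 0.03 , -0.003,  0.027]), 'width': np.float64(0.088)}
scene [[416.6, 0.0, 322.3], [0.0, 416.6, 200.1], [0.0, 0.0, 1.0]] [[-0.768, -0.343, 0.541, 1.128], [0.64, -0.443, 0.627, 0.754], [0.024, 0.828, 0.56, 0.718], [0.0, 0.0, 0.0, 1.0]] ['camera_matrix', 'pose']
side [[512.2, 0.0, 311.1], [0.0, 512.2, 199.9], [0.0, 0.0, 1.0]] [[0.707, 0.35, -0.614, -0.414], [-0.706, 0.378, -0.598, -0.85], [0.023, 0.857, 0.515, 0.823], [0.0, 0.0, 0.0, 1.0]] ['camera_matrix', 'pose']
wrist [[345.2, 0.0, 318.5], [0.0, 345.2, 201.4], [0.0, 0.0, 1.0]] [[1.0, -0.002, 0.002, 0.575], [0.001, 0.946, 0.324, 0.085], [-0.003, -0.324, 0.946, 0.385], [0.0, 0.0, 0.0, 1.0]] ['camera_matrix', 'pose']
```

View pics/scene0.png

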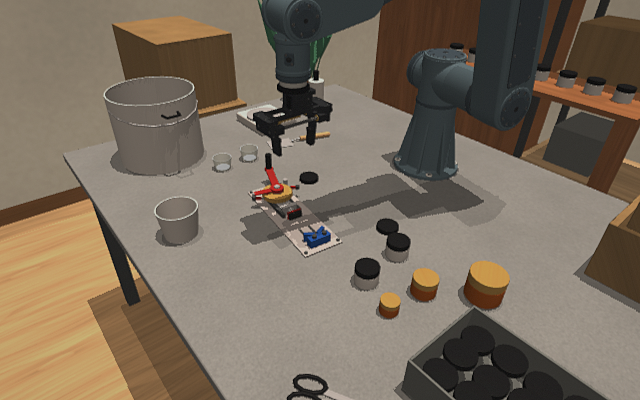

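View pics/side0.png

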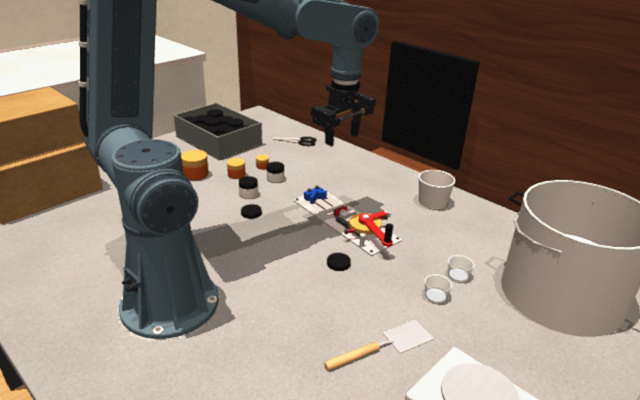

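View pics/wrist0.png

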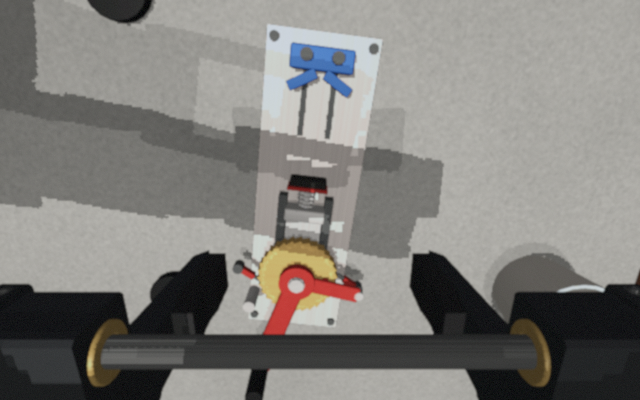

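```bash
cat > h.py <<'E'
import numpy as np,cv2
from plant import bot
def cloud(n,d,P):
    K=bot.camera_params(n)["camera_matrix"];v,u=np.mgrid[:400,:640]
    x=(u-K[0,2])/K[0,0]*d;y=(v-K[1,2])/K[1,1]*d
    c=np.stack([x,-y,-d,np.ones_like(d)],-1)
    w=(c@P.T)[...,:3];w[d<=0]=np.nan;return w
def ray(n,P,u,v,z):
    K=bot.camera_params(n)["camera_matrix"]
    r=P[:3,:3]@np.array([(u-K[0,2])/K[0,0],-(v-K[1,2])/K[1,1],-1]);t=(z-P[2,3])/r[2];return P[:3,3]+t*r
def shot(n,tag):
    P=bot.camera_params(n)["pose"];im,d=bot.read_camera(n)
    cv2.imwrite(f"pics/{n}{tag}.png",im[:,:,::-1]);np.save(f"{n}{tag}.npy",d);np.save(f"{n}{tag}_pose.npy",P);return im,d,P
def load(n,tag):
    return cv2.imread(f"pics/{n}{tag}.png")[:,:,::-1],np.load(f"{n}{tag}.npy"),np.load(f"{n}{tag}_pose.npy")
def fitc(p):
    A=np.c_[2*p[:,:2],np.ones(len(p))];s=np.linalg.lstsq(A,(p[:,:2]**2).sum(1),rcond=None)[0]
    return s[:2],np.sqrt(s[2]+s[0]**2+s[1]**2)
E
python3 - <<'E'
from h import *
for n in ["scene","side"]:
    im,d,P=load(n,"0");w=cloud(n,d,P)
    hsv=cv2.cvtColor(np.ascontiguousarray(im),cv2.COLOR_RGB2HSV)
    print(n,"table z",np.nanmedian(w[250:330,300:340,2]) )
    m=((hsv[...,0]<28)&(hsv[...,1]>150)&(hsv[...,2]>80)&(w[...,2]>.005)&(w[...,2]<.15)).astype(np.uint8)
    k,lab,st,ce=cv2.connectedComponentsWithStats(m)
    for i in range(1,k):
        if st[i,4]<40: continue
        q=w[lab==i]; zt=np.percentile(q[:,2],90); top=q[q[:,2]>zt-.006]
        r=cv2.minEnclosingCircle(top[:,:2].astype(np.float32)*1000)
        print(st[i],ce[i].round(1),"ztop",zt.round(4),"circ",np.round(r[0],1),round(r[1],1),"ext",np.ptp(q,axis=0).round(3))
im,_,_=load("scene","0");c=im[240:330,340:530];a=cv2.resize(c,None,fx=4,fy=4,interpolation=cv2.INTER_CUBIC)
cv2.imwrite("pics/crop1.png",a[:,:,::-1])
E
```

```text
scene table z 0.0006413797669966304
[254 167  42  36 492] [274.9 188.8] ztop 0.0543 circ [ 556.2 -185.1] 80.6 ext [0.13  0.164 0.048]
[ 470  261   40   48 1314] [488.7 283.1] ztop 0.0758 circ [401.2 482.7] 43.7 ext [0.085 0.083 0.073]
[413 268  26  33 623] [425.3 283.4] ztop 0.0536 circ [499.3 390.2] 30.6 ext [0.058 0.059 0.049]
[380 293  20  25 375] [389.6 304.2] ztop 0.0403 circ [603.3 379.4] 22.5 ext [0.045 0.043 0.036]
side table z 0.002261669613687567
[   0  150  102   67 2143] [ 48.1 183.4] ztop 0.1355 circ [-13.7 599.5] 124.6 ext [0.286 0.022 0.145]
[182 150  26  30 631] [194.6 164.5] ztop 0.078 circ [398.7 477.5] 44.2 ext [0.088 0.08  0.077]
[257 156  11  13 124] [261.8 161.7] ztop 0.0414 circ [592.1 371.1] 20.0 ext [0.035 0.04  0.039]
[228 159  17  20 292] [235.8 168.3] ztop 0.0555 circ [492. 382.] 28.2 ext [0.051 0.057 0.053]
[335 207  12  10  42] [339.2 210.5] ztop 0.034 circ [556.4 -26.1] 18.2 ext [0.042 0.013 0.025]
[348 211  44  36 670] [368.9 225. ] ztop 0.0563 circ [ 549.7 -187.8] 83.1 ext [0.128 0.166 0.05 ]
[  0 214  20   9  73] [  8.  217.7] ztop 0.0252 circ [-150.6  598.4] 17.7 ext [0.05  0.012 0.027]
```

View pics/crop1.png

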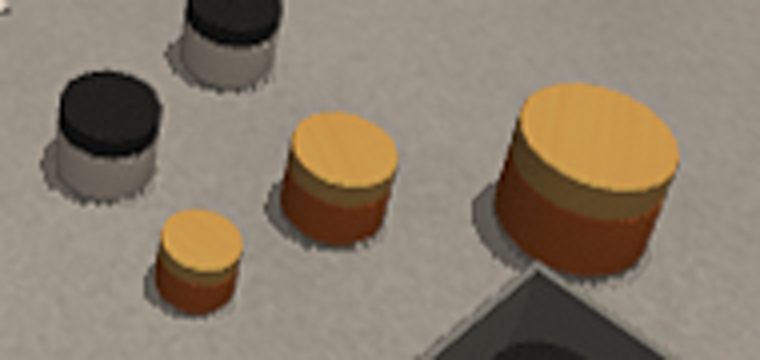

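```bash
python3 - <<'E'
from h import *
im,d,P=load("wrist","0");w=cloud("wrist",d,P)
for nm,u,v,z in [("TL",266,24,.006),("TR",382,39,.006),("BR",337,327,.006),("holeTL",275,35,.006),("holeTR",374,48,.006),("holeBR",331,321,.006),("hub",297,285,.055)]:
    print(nm,ray("wrist",P,u,v,z).round(4),w[v,u].round(4))
c=cv2.resize(im[0:400,190:430],None,fx=2.5,fy=1.5*1.0,interpolation=cv2.INTER_CUBIC) if 0 else cv2.resize(im[0:200,220:420],None,fx=3,fy=3,interpolation=cv2.INTER_CUBIC)
cv2.imwrite("pics/c2.png",c[:,:,::-1])
c=cv2.resize(im[200:400,200:400],None,fx=3,fy=3,interpolation=cv2.INTER_CUBIC)
cv2.imwrite("pics/c3.png",c[:,:,::-1])
# dark-lid things
for n in ["scene","side"]:
    im,d,P=load(n,"0");w=cloud(n,d,P)
    m=((im.max(-1)<60)&(w[...,2]>.006)&(w[...,2]<.08)).astype(np.uint8)
    k,lab,st,ce=cv2.connectedComponentsWithStats(m)
    for i in range(1,k):
        if st[i,4]<60: continue
        q=w[lab==i];print(n,st[i],np.median(q,0).round(3),q[:,2].max().round(3))
E
```

```text
TL [0.5216 0.1402 0.006 ] [0.5209 0.141  0.0008]
TR [0.6368 0.1268 0.006 ] [0.6368 0.1268 0.006 ]
BR [ 0.5982 -0.2204  0.006 ] [ 0.5985 -0.2241  0.0014]
holeTL [0.5301 0.1304 0.006 ] [0.5304 0.13   0.0089]
holeTR [0.6292 0.1185 0.006 ] [0.6286 0.1182 0.0102]
holeBR [ 0.5901 -0.2109  0.006 ] [ 0.59   -0.2084  0.0092]
hub [ 0.5501 -0.1252  0.055 ] [ 0.5503 -0.1229  0.0585]
scene [317  45  10  13  61] [-0.529 -1.24   0.052] 0.079
scene [526  99  14  18 135] [-0.735  0.008  0.044] 0.079
scene [398 140  23  29 365] [ 0.076 -0.024  0.048] 0.08
scene [417 150  39  31 602] [0.04  0.07  0.045] 0.08
scene [300 172  18  12 179] [ 0.399 -0.162  0.015] 0.019
scene [268 202  17  16  75] [ 0.586 -0.072  0.018] 0.024
scene [288 210  14  10  93] [ 0.567 -0.015  0.026] 0.033
scene [377 219  33  33 632] [0.433 0.246 0.045] 0.056
scene [355 258  25  22 438] [0.583 0.286 0.052] 0.056
scene [ 414  312  185   88 7851] [0.585 0.614 0.067] 0.08
scene [402 364  44  36 767] [0.721 0.549 0.054] 0.08
scene [287 374  41  26 438] [0.857 0.411 0.01 ] 0.014
side [ 386   73   87   45 1387] [1.536 0.325 0.044] 0.08
side [181 109  68  27 913] [0.624 0.675 0.073] 0.08
side [266 162  18  12 162] [0.566 0.271 0.053] 0.059
side [239 177  18  12 187] [0.436 0.252 0.053] 0.059
side [242 205  19  13 211] [0.374 0.163 0.017] 0.022
side [327 253  23  18 312] [ 0.384 -0.175  0.016] 0.021
side [175 274  29  43 448] [ 0.008 -0.075  0.054] 0.08
side [124 287  14  14  63] [-0.074  0.025  0.064] 0.079
side [141 298   9  30 165] [-0.078 -0.036  0.046] 0.08
```

View pics/c2.png

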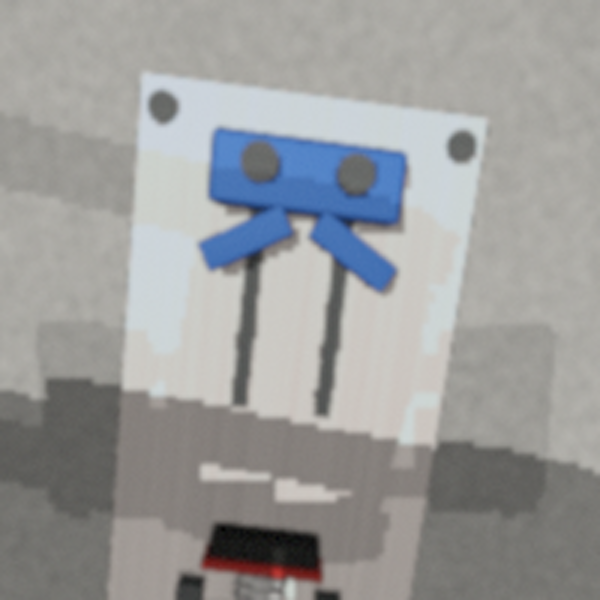

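View pics/c3.png

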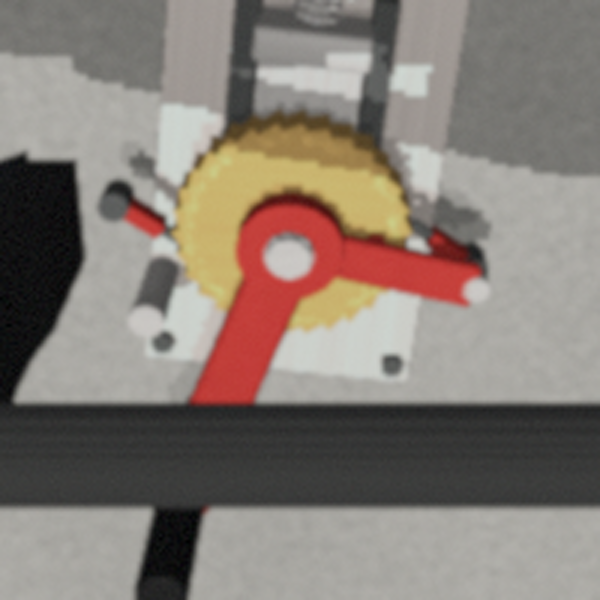

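```bash
python3 - <<'E'
from h import *
im,d,P=load("wrist","0");w=cloud("wrist",d,P)
pts=[(208,270),(292,232),(312,237),(385,290)]
q=[ray("wrist",P,220+a/3,b/3,.032)[:2] for a,b in pts];print(np.round(q,4))
for a,b in [(250,238),(350,250),(300,180)]: print(w[b//3,220+a//3].round(4))
ey=np.array([.1115,.9938]);ex=np.array([.9938,-.1115]);piv=np.array([.5501,-.125])
Q=[(np.dot(x-piv,ex),np.dot(x-piv,ey)) for x in q];print(np.round(Q,4))
# faces at ±30deg: contact normal (±sin30,cos30): n.p = n.c+.030
for s,(a,b) in [(-1,Q[:2]),(1,Q[2:])]:
    n=np.array([s*.5,.866]); print(s,[ (n@np.array(p)-.030)/.866 for p in (a,b)])
print([ (np.dot(w[v,u,:2]-piv,ex).round(4),np.dot(w[v,u,:2]-piv,ey).round(4),w[v,u,2].round(4)) for u,v in [(307,178),(307,184),(307,190)]])
E
```

```text
[[0.5452 0.0787]
 [0.5724 0.0903]
 [0.5788 0.0888]
 [0.6027 0.0726]]
[0.5586 0.0888 0.0329]
[0.5903 0.0852 0.0336]
[0.5749 0.1056 0.0345]
[[-0.0276  0.2019]
 [-0.0019  0.2165]
 [ 0.0047  0.2157]
 [ 0.0302  0.2022]]
-1 [np.float64(0.18322621043628565), np.float64(0.18292607820748158)]
1 [np.float64(0.18377581144207755), np.float64(0.18503099704164808)]
[(np.float64(-0.0016), np.float64(0.1139), np.float64(0.0246)), (np.float64(-0.0009), np.float64(0.1088), np.float64(0.0303)), (np.float64(-0.0002), np.float64(0.103), np.float64(0.033))]
```

Emit:
step_arm(moves=[[[-1, 0, -0.24, -1.2, 0.3], [-1, 0, -0.48, -2.4, 0.6], [-1, 0, -0.72, -3.6, 1.07], [-1, 0, -0.96, -4.8, 1.07], [-1, 0, -1.2, -6.0, 1.07]]])

```text
clock: 0.65
tcp_pos: [0.5262, 0.2417, 0.2385]
orientation: [1.291, 1.154, -1.292]
wrist_force: [0.1, 0.3, 0.3]
width: 0.0879
```

Emit:
step_arm(moves=[[[-1, 0, -0.38, -1.19, 0], [-1, 0, -0.76, -2.38, 0], [-1, 0, -1.13, -3.57, 0], [-1, 0, -1.13, -3.57, 0]]])

```text
clock: 1.05
tcp_pos: [0.4955, 0.3924, 0.2382]
orientation: [1.287, 1.159, -1.287]
wrist_force: [-0.3, -0.6, -0.3]
width: 0.0881
```

```bash
cat >> h.py <<'E'
def amber(n,tag,new=True):
    im,d,P=shot(n,tag) if new else load(n,tag)
    w=cloud(n,d,P);hsv=cv2.cvtColor(np.ascontiguousarray(im),cv2.COLOR_RGB2HSV)
    m=((hsv[...,0]<28)&(hsv[...,1]>120)&(hsv[...,2]>80)&(w[...,2]>.03)&(w[...,2]<.1)).astype(np.uint8)
    k,lab,st,ce=cv2.connectedComponentsWithStats(m)
    for i in range(1,k):
        if st[i,4]<100: continue
        q=w[lab==i];zt=np.median(q[q[:,2]>np.percentile(q[:,2],60)][:,2]);top=(lab==i)&(w[...,2]>zt-.006)
        c,_=cv2.findContours(top.astype(np.uint8),cv2.RETR_EXTERNAL,cv2.CHAIN_APPROX_NONE)
        c=max(c,key=len)[:,0];p=np.array([ray(n,P,u,v,zt) for u,v in c]);
        r=cv2.minEnclosingCircle((p[:,:2]*1000).astype(np.float32));f=fitc(p)
        print(n,st[i],"zt",zt.round(4),"enc",np.round(r[0],1),round(r[1],1),"fit",(f[0]*1000).round(1),(f[1]*1000).round(1))
E
python3 - <<'E'
from h import *
amber("wrist","1")
amber("scene","0",False)
amber("side","0",False)
s=bot.read_state();print(s["tcp_pos"],s["orientation"])
E
```

```text
wrist [196  41  51  96 665] zt 0.0753 enc [406.6 481.3] 40.2 fit [401.8 485.3] 38.3
wrist [ 292  142   58   61 2299] zt 0.0534 enc [496.6 392.2] 29.2 fit [496.6 392.3] 28.5
wrist [ 400  150   43   42 1218] zt 0.0398 enc [599.1 380.9] 22.1 fit [598.6 379.8] 20.3
scene [184  67  42  20 388] zt 0.0881 enc [  220.5 -1152.9] 69.5 fit [  220.2 -1149.6] 41.0
scene [254 167  42  36 542] zt 0.0534 enc [ 557.  -180.9] 83.9 fit [ 560.8 -179.3] 61.3
scene [ 470  261   40   42 1230] zt 0.0753 enc [403.6 485. ] 45.0 fit [403.3 485.1] 42.2
scene [413 268  26  26 532] zt 0.0532 enc [502.7 391.4] 32.3 fit [502.  391.5] 29.7
scene [380 293  21  18 287] zt 0.04 enc [605.2 381.7] 24.3 fit [605.2 379.9] 21.6
side [182 150  26  24 527] zt 0.0774 enc [395.7 471.9] 46.3 fit [394.7 474.9] 41.5
side [227 158  18  14 208] zt 0.0554 enc [491.7 380.3] 32.5 fit [491.1 381.6] 28.1
side [   0  163  101   54 2222] zt 0.0859 enc [-12.6 603.7] 143.1 fit [-13.3 602.7] 85.4
side [348 211  44  36 713] zt 0.0552 enc [ 541.3 -186.2] 82.6 fit [ 550.7 -189.7] 62.9
[0.49643371 0.38968264 0.23799374] [ 1.28705544  1.15709973 -1.28859435]
```

View pics/wrist1.png

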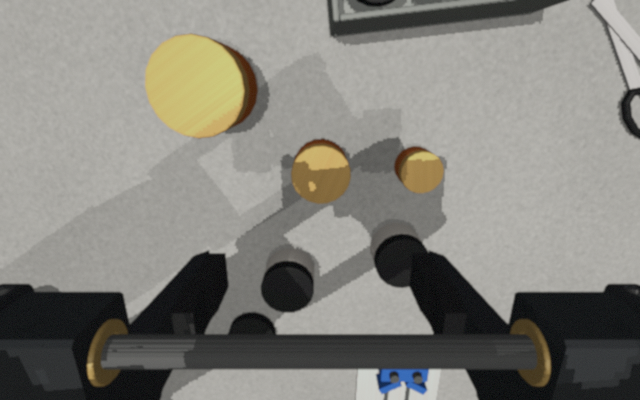

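Emit:
step_arm(moves=[[[-1, 1.1, 0, -0.04, 0], [-1, 2.2, 0, -0.04, 0], [-1, 3.3, 0, -0.04, 0], [-1, 4.4, 0, -0.04, 0], [-1, 4.9, 0, -0.04, 0]]])

```text
clock: 1.6
tcp_pos: [0.4959, 0.3855, 0.0378]
orientation: [1.286, 1.155, -1.299]
wrist_force: [-0.9, 0.2, -0.6]
width: 0.0881
```

Emit:
step_arm(moves=[[[-1, 0.5, 0, 0, 0], [-1, 0.5, 0, 0, 0], [1, 0.5, 0, 0, 0], [1, 0.5, 0, 0, 0], [1, 0.5, 0, 0, 0]]])

```text
clock: 2.1
tcp_pos: [0.4994, 0.3889, 0.0244]
orientation: [1.294, 1.153, -1.289]
wrist_force: [0.2, 0.8, 0.2]
width: 0.0661
```

Emit:
step_arm(moves=[[[1, 0, 0, 0, 0], [1, 0, 0, 0, 0], [1, 0, 0, 0, 0]]])

```text
clock: 2.4
tcp_pos: [0.4988, 0.3889, 0.0241]
orientation: [1.292, 1.154, -1.29]
wrist_force: [-1.3, -1.3, 5.8]
width: 0.0593
```

Emit:
step_arm(moves=[[[1, -0.6, 0, 0, 0], [1, -1.4, 0, 0, 0], [1, -2.4, 0, 0, 0], [1, -2.6, 0, 0, 0], [1, -2.6, 0, 0, 0]]])

```text
clock: 2.9
tcp_pos: [0.4993, 0.3892, 0.1286]
orientation: [1.294, 1.153, -1.287]
wrist_force: [-0.2, 0.1, -1.4]
width: 0.0591
```

```bash
python3 - <<'E'
from h import *
amber("wrist","2")
s=bot.read_state();print(s["tcp_pos"],s["orientation"],s["width"],s["wrist_force"])
from scipy.spatial.transform import Rotation as R
print(R.from_rotvec(s["orientation"]).as_matrix().round(3))
E
```

```text
wrist [ 135    8   82  146 2351] zt 0.0713 enc [414.  483.2] 38.3 fit [400.  484.3] 40.4
wrist [ 425  173   63   59 2603] zt 0.0396 enc [598.8 381.2] 22.4 fit [598.4 380.7] 21.3
[0.49810631 0.38851952 0.12645538] [ 1.29140433  1.15400593 -1.29084242] 0.05945492639913995 [ 0.61496179  0.26838707 -1.76762866]
[[ 0.     0.994 -0.112]
 [ 0.    -0.112 -0.994]
 [-1.     0.    -0.   ]]
```

View pics/wrist2.png

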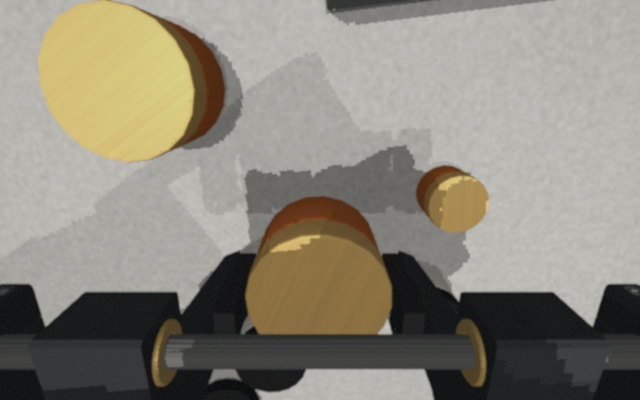

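Emit:
step_arm(moves=[[[1, 0, -0.05, 1.0, 0], [1, 0, -0.1, 2.1, 0], [1, 0, -0.15, 3.2, 0], [1, 0, -0.2, 4.3, 0], [1, 0, -0.2, 5.4, 0]]])

```text
clock: 3.45
tcp_pos: [0.4636, 0.1732, 0.1241]
orientation: [1.288, 1.157, -1.295]
wrist_force: [0.6, 0.3, -1.0]
width: 0.0595
```

Emit:
step_arm(moves=[[[1, 0, 0, 1.0, 0], [1, 0, -0.05, 2.0, 0], [1, 0, -0.07, 2.7, 0], [1, 0, -0.07, 2.9, 0], [1, 0, -0.07, 2.9, 0]]])

```text
clock: 3.95
tcp_pos: [0.4493, 0.0593, 0.1252]
orientation: [1.292, 1.155, -1.295]
wrist_force: [-0.0, -0.6, -0.2]
width: 0.059
```

```bash
python3 - <<'E'
from h import *
s=bot.read_state();print(s["tcp_pos"],s["orientation"],s["width"],s["wrist_force"])
shot("wrist","3")
E
```

```text
[0.44932519 0.05929541 0.12524719] [ 1.2920326   1.1552372  -1.29495835] 0.058961729074713025 [-0.01983655 -0.62985823 -0.2380769 ]
```

View pics/wrist3.png

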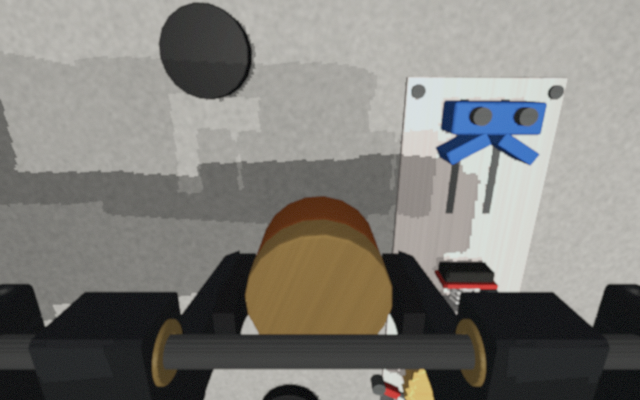

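```bash
python3 - <<'E'
from h import *
im,d,P=load("wrist","3");w=cloud("wrist",d,P)
print(P.round(3))
c=cv2.resize(im[70:190,400:580],None,fx=4,fy=4,interpolation=cv2.INTER_CUBIC);cv2.imwrite("pics/c4.png",c[:,:,::-1])
for nm,u,v in [("TL",407,77),("TR",568,78)]: print(nm,ray("wrist",P,u,v,.006).round(4))
for u,v in [(465,150),(518,150),(490,104),(430,300),(465,275),(470,270)]: print(u,v,w[v,u].round(4))
E
```

```text
[[ 0.994  0.106  0.041  0.459]
 [-0.113  0.94   0.322  0.144]
 [-0.004 -0.324  0.946  0.272]
 [ 0.     0.     0.     1.   ]]
TL [0.5223 0.1406 0.006 ]
TR [0.6379 0.1267 0.006 ]
465 150 [0.5546 0.0883 0.0324]
518 150 [0.591  0.0843 0.0328]
490 104 [0.5703 0.1177 0.0327]
430 300 [0.4905 0.0652 0.1651]
465 275 [ 0.5581 -0.0138  0.0295]
470 270 [ 0.5634 -0.0118  0.0261]
```

View pics/c4.png

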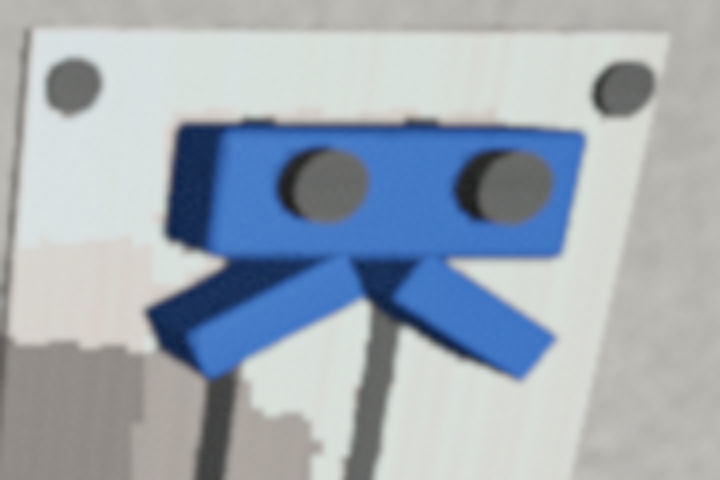

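```bash
python3 - <<'E'
from h import *
im,d,P=load("wrist","3")
q=[ray("wrist",P,400+a/4,70+b/4,.032)[:2] for a,b in [(213,378),(365,298),(393,298),(520,380)]]
ey=np.array([.1115,.9938]);ex=np.array([.9938,-.1115]);piv=np.array([.5501,-.125])
Q=np.array([(np.dot(x-piv,ex),np.dot(x-piv,ey)) for x in q]);print(Q.round(4))
for s,(a,b) in [(-1,Q[:2]),(1,Q[2:])]:
    n=np.array([s*.5,.866]); print(s,[ (n@p-.030)/.866 for p in (a,b)])
E
```

```text
[[-0.026   0.2021]
 [-0.0014  0.2163]
 [ 0.0034  0.2163]
 [ 0.0282  0.2017]]
-1 [np.float64(0.18250947147708688), np.float64(0.18245221682248913)]
1 [np.float64(0.18358226760801627), np.float64(0.18337662491112564)]
```

Emit:
step_arm(moves=[[[1, 0, 1.0, -0.05, 0], [1, 0, 2.0, -0.1, 0], [1, 0, 2.8, -0.14, 0], [1, 0, 3.06, -0.14, 0], [1, 0, 3.06, -0.14, 0]]])

```text
clock: 4.5
tcp_pos: [0.573, 0.053, 0.1257]
orientation: [1.29, 1.156, -1.291]
wrist_force: [-1.3, 0.6, -0.9]
width: 0.0595
```

Emit:
step_arm(moves=[[[1, 0.6, 0, 0, 0], [1, 1.2, 0, 0, 0], [1, 1.8, 0, 0, 0], [1, 2.0, 0, 0, 0], [1, 2.0, 0, 0, 0]]])

```text
clock: 5.0
tcp_pos: [0.5704, 0.0526, 0.0453]
orientation: [1.289, 1.158, -1.294]
wrist_force: [0.4, -0.2, -0.5]
width: 0.0594
```

```bash
python3 - <<'E'
from h import *
s=bot.read_state();print(s["tcp_pos"],s["orientation"],s["width"],s["wrist_force"])
shot("scene","4");im,_,_=shot("wrist","4")
a,_,_=load("scene","4");c=cv2.resize(a[150:290,220:400],None,fx=4,fy=4,interpolation=cv2.INTER_CUBIC);cv2.imwrite("pics/c5.png",c[:,:,::-1])
E
```

```text
[0.57036799 0.05258091 0.04532647] [ 1.28908621  1.15771206 -1.29366033] 0.05940933076742618 [ 0.44194039 -0.15801431 -0.52457534]
```

View pics/c5.png

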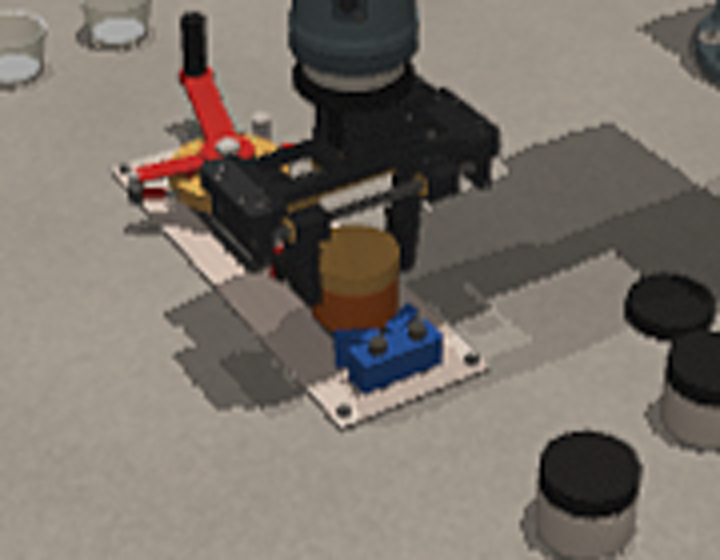

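View pics/wrist4.png

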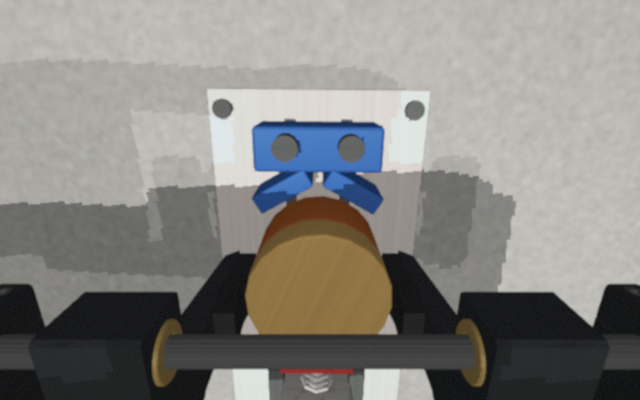

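Emit:
step_arm(moves=[[[1, 0.15, 0, 0, 0], [1, 0.3, 0, 0, 0], [1, 0.35, 0, 0, 0], [1, 0.35, 0, 0, 0]]])

```text
clock: 5.5
tcp_pos: [0.5723, 0.0517, 0.0323]
orientation: [1.291, 1.155, -1.292]
wrist_force: [0.0, -0.2, -1.0]
width: 0.0592
```

Emit:
step_arm(moves=[[[1, 0.04, 0, 0, 0], [1, 0.04, 0, 0, 0], [0.2, 0.04, 0, 0, 0], [-0.5, 0.04, 0, 0, 0], [-1, 0.04, 0, 0, 0]]])

```text
clock: 6.0
tcp_pos: [0.5729, 0.0517, 0.0314]
orientation: [1.292, 1.154, -1.291]
wrist_force: [-0.7, -0.3, -0.2]
width: 0.0719
```

Emit:
step_arm(moves=[[[-1, 0, 0, 0, 0], [-1, 0, 0, 0, 0], [-1, 0, 0, 0, 0], [-1, -0.5, 0, 0, 0], [-1, -1.0, 0, 0, 0]]])

```text
clock: 6.5
tcp_pos: [0.5719, 0.0518, 0.0709]
orientation: [1.29, 1.156, -1.293]
wrist_force: [-0.1, 0.6, 0.6]
width: 0.0881
```

Emit:
step_arm(moves=[[[-1, -1.0, 0, 0, 0], [-1, -2.0, 0, 0, 0], [-1, -3.0, 0, 0, 0], [-1, -4.0, 0, 0, 0], [-1, -4.0, 0, 0, 0]]])

```text
clock: 7.0
tcp_pos: [0.5761, 0.0515, 0.2381]
orientation: [1.296, 1.145, -1.283]
wrist_force: [1.5, 0.4, -0.1]
width: 0.0879
```

```bash
python3 - <<'E'
from h import *
amber("wrist","5")
s=bot.read_state();print(s["tcp_pos"],s["orientation"],s["width"],s["wrist_force"])
E
```

```text
wrist [ 284  139   59   63 2699] zt 0.0593 enc [572.5  54.8] 29.2 fit [572.4  54.9] 28.3
wrist [292 232  39   5 140] zt 0.0335 enc [561.2 -22.8] 21.2 fit [560.9 -25.1] 13.3
wrist [275 279  74  33 372] zt 0.0402 enc [ 550.4 -110.1] 41.8 fit [ 549.7 -120.6] 42.2
wrist [ 293  302   80   32 1505] zt 0.0547 enc [ 574.6 -125.7] 45.2 fit [ 572.8 -125.4] 30.3
wrist [276 370  29  30 534] zt 0.0544 enc [ 512.7 -210.9] 29.1 fit [ 512.5 -209.9] 20.3
[0.57461425 0.05156107 0.23476376] [ 1.29416401  1.14863495 -1.28607869] 0.08794566249181869 [-0.37947151 -0.05023716  0.24020957]
```

View pics/wrist5.png

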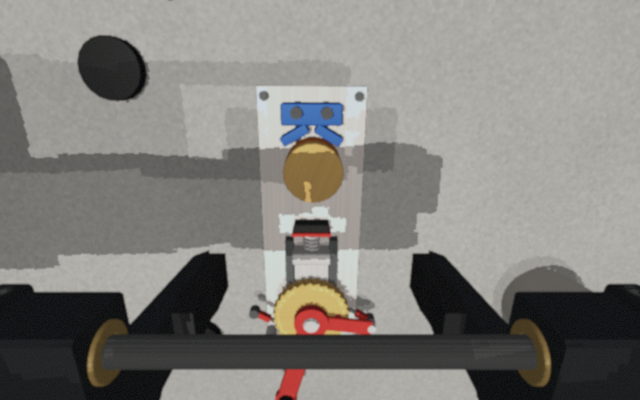

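Emit:
step_arm(moves=[[[-1, 0, -0.3, 1.1, 1.2], [-1, 0, -0.6, 2.3, 2.4], [-1, 0, -0.9, 3.5, 3.6], [-1, 0, -1.2, 4.7, 4.8], [-1, 0, -1.5, 5.9, 5.73]]])

```text
clock: 7.55
tcp_pos: [0.4849, -0.1771, 0.2294]
orientation: [1.714, 0.783, -1.716]
wrist_force: [0.7, -0.2, -0.7]
width: 0.0884
```

Emit:
step_arm(moves=[[[-1, 0, 0.3, 0.8, 0], [-1, 0, 0.36, 0.97, 0], [-1, 0, 0.36, 0.97, 0], [-1, 0, 0.36, 0.97, 0]]])

```text
clock: 7.95
tcp_pos: [0.4721, -0.2136, 0.2302]
orientation: [1.711, 0.786, -1.712]
wrist_force: [-0.5, 0.8, 0.0]
width: 0.0882
```

```bash
python3 - <<'E'
from h import *
im,d,P=shot("wrist","6");w=cloud("wrist",d,P)
m=((im.max(-1)<70)&(w[...,2]>.085)&(w[...,2]<.12)).astype(np.uint8)
k,lab,st,ce=cv2.connectedComponentsWithStats(m)
for i in range(1,k):
    if st[i,4]<60: continue
    q=w[lab==i];q=q[q[:,2]>.095]
    if len(q)>5: print(st[i],ce[i],np.median(q,0).round(4),cv2.minEnclosingCircle((q[:,:2]*1000).astype(np.float32)))
s=bot.read_state();print(s["tcp_pos"],s["orientation"],s["joints"].round(2))
E
```

```text
[352 170  25  27 516] [364.06395349 182.70348837] [ 0.5042 -0.2334  0.1035] ((503.85809326171875, -234.3509063720703), 9.571006774902344)
[ 0.47240276 -0.21336129  0.23044709] [ 1.71070566  0.78615325 -1.71105612] [-0.65  0.06  1.76  0.    1.32  0.06]
```

View pics/wrist6.png

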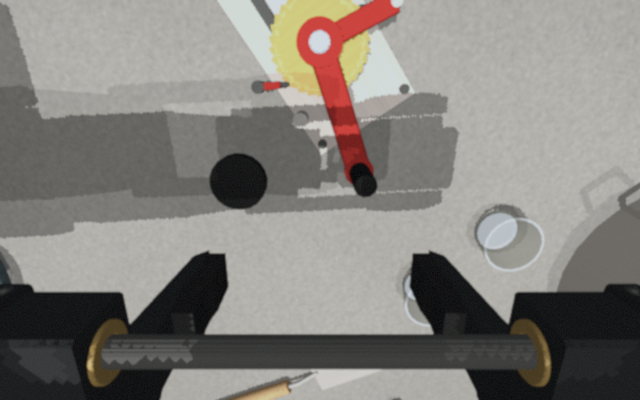

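Emit:
step_arm(moves=[[[0, 0, 0.5, -0.1, -1.2], [0, 0, 0.93, -0.13, -2.4], [0, 0, 0.93, -0.13, -2.97], [0, 0.8, 0.93, -0.13, -2.97], [0, 1.6, 0.93, -0.13, -2.97]]])

```text
clock: 8.5
tcp_pos: [0.5053, -0.2339, 0.1672]
orientation: [1.497, 0.991, -1.495]
wrist_force: [0.5, -0.6, -0.1]
width: 0.0498
```

```bash
python3 - <<'E'
from h import *
im,d,P=shot("wrist","7");w=cloud("wrist",d,P)
m=((im.max(-1)<70)&(w[...,2]>.085)&(w[...,2]<.12)).astype(np.uint8)
k,lab,st,ce=cv2.connectedComponentsWithStats(m)
for i in range(1,k):
    if st[i,4]<60: continue
    q=w[lab==i];q=q[q[:,2]>.095]
    if len(q)>5: print(st[i],ce[i],np.median(q,0).round(4),cv2.minEnclosingCircle((q[:,:2]*1000).astype(np.float32)))
s=bot.read_state();print(s["tcp_pos"],s["orientation"],s["width"])
E
```

```text
[304 199  28  35 812] [317.54926108 216.44458128] [ 0.5046 -0.233   0.1035] ((503.9340515136719, -234.18963623046875), 9.562084197998047)
[ 0.5019199  -0.23161359  0.16070265] [ 1.49611485  1.0012597  -1.50024704] 0.046236083823300765
```

View pics/wrist7.png

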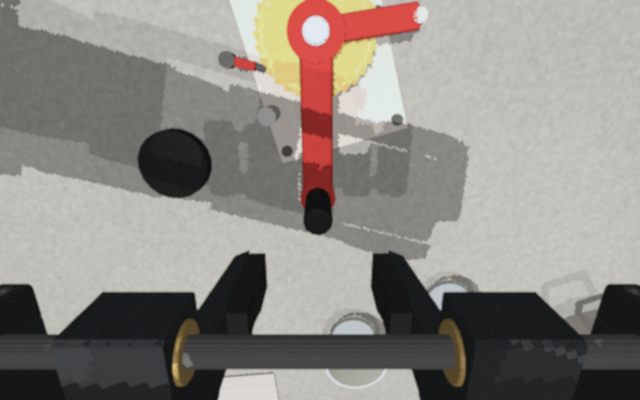

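Emit:
step_arm(moves=[[[0.1, 0.8, 0, 0, 0], [0.2, 1.6, 0, 0, 0], [0.3, 2.3, 0, 0, 0], [0.35, 2.5, 0, 0, 0], [0.35, 2.5, 0, 0, 0]]])

```text
clock: 9.05
tcp_pos: [0.5035, -0.2338, 0.0664]
orientation: [1.497, 0.996, -1.499]
wrist_force: [0.1, 0.8, 0.4]
width: 0.0285
```

```bash
cat >> h.py <<'E'
from scipy.spatial.transform import Rotation as R
PIV=np.array([.5503,-.1245]);PSI=-.112
def lev():
    s=bot.read_state();p=s["tcp_pos"];M=R.from_rotvec(s["orientation"]).as_matrix();ty=M[:2,1];tz=M[:2,2]
    r=p[:2]-PIV;a=np.arctan2(r[1],r[0])-PSI+np.pi/2
    print("t",round(float(s["clock"]),2),"tcp",p.round(4),"theta",round(float(a+.6),3),"rad",np.linalg.norm(r).round(4),"yaw-tan",round(float(np.arctan2(ty[1],ty[0])-PSI-a),3),"Fy",round(float(s["wrist_force"][:2]@ty),2),"Fz",round(float(s["wrist_force"][:2]@tz),2),"F",s["wrist_force"].round(1),"w",round(float(s["width"]),4))
    return s
def arc(dths):
    "rows in the present tool axes for lever-angle increments, on circle tangent at tool y, centre .12 along -tool z"
    for t in dths: print(np.round([.12*np.sin(t)/.04,.12*(np.cos(t)-1)/.04,-np.degrees(t)/6],2))
E
python3 - <<'E'
from h import *
lev();arc([.12,.24,.36,.48,.6])
bot.read_camera("side");lev()
E
```

```text
t 9.05 tcp [ 0.5035 -0.2338  0.0664] theta 0.307 rad 0.1189 yaw-tan 0.005 Fy -0.23 Fz -0.75 F [0.1 0.8 0.4] w 0.0285
[ 0.36 -0.02 -1.15]
[ 0.71 -0.09 -2.29]
[ 1.06 -0.19 -3.44]
[ 1.39 -0.34 -4.58]
[ 1.69 -0.52 -5.73]
t 9.1 tcp [ 0.5044 -0.2347  0.0678] theta 0.317 rad 0.1194 yaw-tan -0.005 Fy 0.1 Fz 0.08 F [ 0.1 -0.1  0. ] w 0.0288
```

Emit:
step_arm(moves=[[[0.35, 0, 0.36, -0.02, -1.15], [0.35, 0, 0.71, -0.09, -2.29], [0.35, 0, 1.06, -0.19, -3.44], [0.35, 0, 1.39, -0.34, -4.58], [0.35, 0, 1.69, -0.52, -5.73]]])

```text
clock: 9.6
tcp_pos: [0.5753, -0.2427, 0.0693]
orientation: [1.057, 1.297, -1.057]
wrist_force: [-2.0, 0.2, 0.4]
width: 0.0284
```

```bash
python3 - <<'E'
from h import *
lev()
E
```

```text
t 9.6 tcp [ 0.5753 -0.2427  0.0693] theta 0.921 rad 0.1208 yaw-tan -0.005 Fy -1.94 Fz -0.64 F [-2.   0.2  0.4] w 0.0284
```

Emit:
step_arm(moves=[[[0.35, 0, 0.3, -0.02, -0.95], [0.35, 0, 0.6, -0.06, -1.91], [0.35, 0, 0.83, -0.12, -2.67], [0.35, 0, 0.83, -0.12, -2.67]]])

```text
clock: 10.0
tcp_pos: [0.6078, -0.2311, 0.0696]
orientation: [0.848, 1.395, -0.848]
wrist_force: [0.3, -0.5, -0.1]
width: 0.0285
```

```bash
python3 - <<'E'
from h import *
lev();shot("side","8");lev();arc([-.12,-.24,-.36,-.48,-.6])
E
```

```text
t 10.0 tcp [ 0.6078 -0.2311  0.0696] theta 1.207 rad 0.1212 yaw-tan -0.014 Fy 0.0 Fz 0.57 F [ 0.3 -0.5 -0.1] w 0.0285
t 10.05 tcp [ 0.6071 -0.2314  0.0692] theta 1.201 rad 0.121 yaw-tan -0.011 Fy 0.31 Fz 0.27 F [ 0.4 -0.1 -0.1] w 0.0286
[-0.36 -0.02  1.15]
[-0.71 -0.09  2.29]
[-1.06 -0.19  3.44]
[-1.39 -0.34  4.58]
[-1.69 -0.52  5.73]
```

Emit:
step_arm(moves=[[[0.35, 0, -0.36, -0.02, 1.15], [0.35, 0, -0.71, -0.09, 2.29], [0.35, 0, -1.06, -0.19, 3.44], [0.35, 0, -1.39, -0.34, 4.58], [0.35, 0, -1.69, -0.52, 5.73]]])

```text
clock: 10.55
tcp_pos: [0.5361, -0.2449, 0.0686]
orientation: [1.304, 1.142, -1.303]
wrist_force: [0.6, -0.3, 0.5]
width: 0.0286
```

```bash
python3 - <<'E'
from h import *
lev()
E
```

```text
t 10.55 tcp [ 0.5361 -0.2449  0.0686] theta 0.595 rad 0.1212 yaw-tan -0.012 Fy 0.63 Fz 0.24 F [ 0.6 -0.3  0.5] w 0.0286
```

Emit:
step_arm(moves=[[[0.35, 0, -0.36, -0.02, 1.15], [0.35, 0, -0.71, -0.09, 2.29], [0.35, 0, -1.06, -0.19, 3.44], [0.35, 0, -1.39, -0.34, 4.58], [0.35, 0, -1.69, -0.52, 5.73]]])

```text
clock: 11.05
tcp_pos: [0.4715, -0.216, 0.0686]
orientation: [1.723, 0.768, -1.721]
wrist_force: [1.5, -1.5, 0.8]
width: 0.0283
```

```bash
python3 - <<'E'
from h import *
lev();shot("wrist","9");lev()
E
```

```text
t 11.05 tcp [ 0.4715 -0.216   0.0686] theta 0.001 rad 0.1207 yaw-tan -0.018 Fy 2.1 Fz 0.12 F [ 1.5 -1.5  0.8] w 0.0283
t 11.1 tcp [ 0.4697 -0.214   0.0679] theta -0.021 rad 0.1204 yaw-tan -0.002 Fy -1.13 Fz -1.75 F [ 0.3  2.1 -0.8] w 0.0289
```

View pics/wrist9.png

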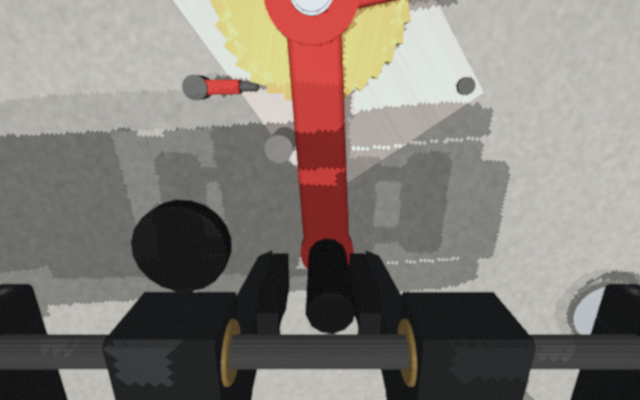

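Emit:
step_arm(moves=[[[0.35, 0, 0.36, -0.02, -1.15], [0.35, 0, 0.71, -0.09, -2.29], [0.35, 0, 1.06, -0.19, -3.44], [0.35, 0, 1.39, -0.34, -4.58], [0.35, 0, 1.69, -0.52, -5.73]]])

```text
clock: 11.6
tcp_pos: [0.5363, -0.2444, 0.0677]
orientation: [1.294, 1.153, -1.295]
wrist_force: [-1.6, 1.9, 0.3]
width: 0.0288
```

```bash
python3 - <<'E'
from h import *
lev();arc([.08,.16,.24,.32,.4])
E
```

```text
t 11.6 tcp [ 0.5363 -0.2444  0.0677] theta 0.596 rad 0.1207 yaw-tan 0.0 Fy -1.85 Fz -1.65 F [-1.6  1.9  0.3] w 0.0288
[ 0.24 -0.01 -0.76]
[ 0.48 -0.04 -1.53]
[ 0.71 -0.09 -2.29]
[ 0.94 -0.15 -3.06]
[ 1.17 -0.24 -3.82]
```

Emit:
step_arm(moves=[[[0.35, 0, 0.24, -0.01, -0.76], [0.35, 0, 0.48, -0.04, -1.53], [0.35, 0, 0.71, -0.09, -2.29], [0.35, 0, 0.94, -0.15, -3.06], [0.35, 0, 0.94, -0.15, -3.06]]])

```text
clock: 12.1
tcp_pos: [0.5751, -0.2431, 0.068]
orientation: [1.06, 1.296, -1.06]
wrist_force: [-0.3, -0.2, -0.4]
width: 0.0291
```

```bash
python3 - <<'E'
from h import *
lev();shot("scene","10");lev();shot("side","10");lev()
for n,b in [("scene",(150,290,220,400)),("side",(160,280,270,430))]:
    im,_,_=load(n,"10");c=cv2.resize(im[b[0]:b[1],b[2]:b[3]],None,fx=4,fy=4,interpolation=cv2.INTER_CUBIC);cv2.imwrite(f"pics/{n}10c.png",c[:,:,::-1])
E
```

```text
t 12.1 tcp [ 0.5751 -0.2431  0.068 ] theta 0.919 rad 0.1211 yaw-tan -0.006 Fy -0.33 Fz 0.17 F [-0.3 -0.2 -0.4] w 0.0291
t 12.15 tcp [ 0.5746 -0.243   0.0678] theta 0.914 rad 0.121 yaw-tan -0.004 Fy -0.37 Fz -0.07 F [-0.4 -0.   0. ] w 0.0287
t 12.2 tcp [ 0.5742 -0.243   0.0676] theta 0.911 rad 0.1209 yaw-tan -0.002 Fy -0.82 Fz -0.32 F [-0.9  0.2 -0.3] w 0.0286
```

View pics/scene10c.png

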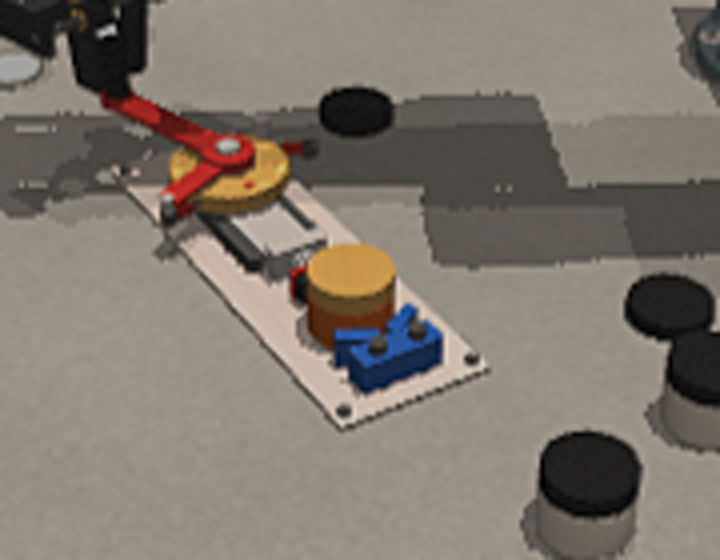

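View pics/side10c.png

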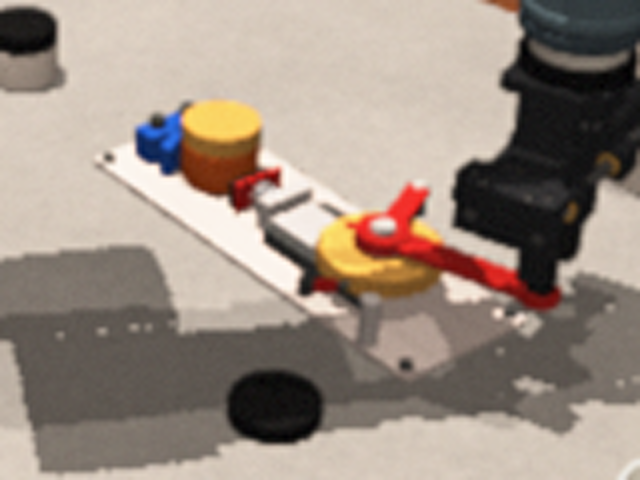

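Emit:
step_arm(moves=[[[0.35, 0, 0.12, 0, -0.38], [0.35, 0, 0.24, -0.01, -0.76], [0.35, 0, 0.36, -0.02, -1.15], [0.35, 0, 0.48, -0.04, -1.53]]])

```text
clock: 12.6
tcp_pos: [0.592, -0.2377, 0.0674]
orientation: [0.941, 1.358, -0.942]
wrist_force: [-0.4, 0.2, 0.1]
width: 0.0284
```

```bash
python3 - <<'E'
from h import *
lev()
E
```

```text
t 12.6 tcp [ 0.592  -0.2377  0.0674] theta 1.065 rad 0.1206 yaw-tan 0.006 Fy -0.3 Fz -0.3 F [-0.4  0.2  0.1] w 0.0284
```

Emit:
step_arm(moves=[[[0.35, 0, 0.12, 0, -0.38], [0.35, 0, 0.24, -0.01, -0.76], [0.35, 0, 0.36, -0.02, -1.15], [0.35, 0, 0.42, -0.03, -1.34]]])

```text
clock: 13.0
tcp_pos: [0.6076, -0.2306, 0.0674]
orientation: [0.834, 1.405, -0.835]
wrist_force: [-0.7, -0.5, 0.5]
width: 0.0284
```

```bash
python3 - <<'E'
from h import *
lev()
E
```

```text
t 13.0 tcp [ 0.6076 -0.2306  0.0674] theta 1.207 rad 0.1205 yaw-tan 0.004 Fy -0.88 Fz 0.14 F [-0.7 -0.5  0.5] w 0.0284
```

Emit:
step_arm(moves=[[[0.35, 0, -0.36, -0.02, 1.15], [0.35, 0, -0.71, -0.09, 2.29], [0.35, 0, -1.06, -0.19, 3.44], [0.35, 0, -1.39, -0.34, 4.58], [0.35, 0, -1.69, -0.52, 5.73]]])

```text
clock: 13.5
tcp_pos: [0.5382, -0.245, 0.0675]
orientation: [1.288, 1.155, -1.287]
wrist_force: [0.9, -0.5, 1.0]
width: 0.029
```

Emit:
step_arm(moves=[[[0.35, 0, -0.36, -0.02, 1.15], [0.35, 0, -0.71, -0.09, 2.29], [0.35, 0, -1.06, -0.19, 3.44], [0.35, 0, -1.39, -0.34, 4.58], [0.35, 0, -1.69, -0.52, 5.73]]])

```text
clock: 14.0
tcp_pos: [0.4731, -0.2175, 0.0676]
orientation: [1.709, 0.785, -1.707]
wrist_force: [0.8, -0.4, 0.7]
width: 0.0286
```

```bash
python3 - <<'E'
from h import *
lev();shot("side","11");lev();shot("scene","11");lev()
for n,b in [("scene",(170,270,250,370)),("side",(170,270,290,410))]:
    im,_,_=load(n,"11");c=cv2.resize(im[b[0]:b[1],b[2]:b[3]],None,fx=5,fy=5,interpolation=cv2.INTER_CUBIC);cv2.imwrite(f"pics/{n}11c.png",c[:,:,::-1])
E
```

```text
t 14.0 tcp [ 0.4731 -0.2175  0.0676] theta 0.019 rad 0.1209 yaw-tan -0.014 Fy 0.87 Fz -0.24 F [ 0.8 -0.4  0.7] w 0.0286
t 14.05 tcp [ 0.4713 -0.2156  0.067 ] theta -0.002 rad 0.1206 yaw-tan 0.002 Fy 0.11 Fz -1.12 F [ 0.8  0.8 -0.8] w 0.029
t 14.1 tcp [ 0.4721 -0.2161  0.0671] theta 0.006 rad 0.1204 yaw-tan 0.003 Fy -0.28 Fz 0.43 F [-0.5 -0.1 -0.8] w 0.0286
```

View pics/side11c.png

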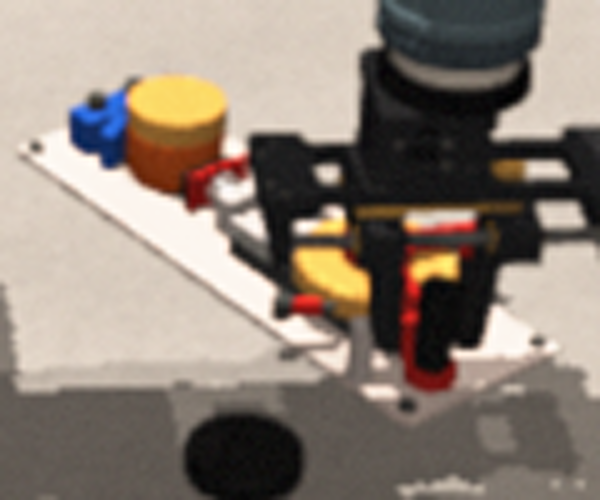

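View pics/scene11c.png

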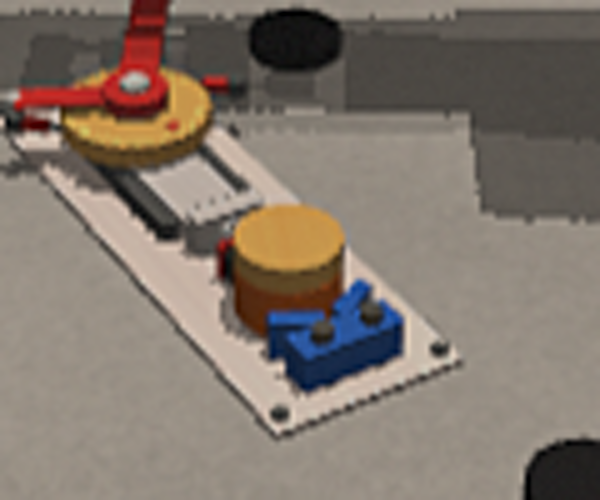

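Emit:
step_arm(moves=[[[0.35, 0, 0.15, 0, -0.48], [0.35, 0, 0.3, -0.01, -0.95], [0.35, 0, 0.45, -0.03, -1.43], [0.35, 0, 0.6, -0.06, -1.91]]])

```text
clock: 14.5
tcp_pos: [0.4937, -0.2309, 0.0673]
orientation: [1.564, 0.933, -1.564]
wrist_force: [-1.2, 1.3, 2.3]
width: 0.0285
```

```bash
python3 - <<'E'
from h import *
lev()
E
```

```text
t 14.5 tcp [ 0.4937 -0.2309  0.0673] theta 0.223 rad 0.1206 yaw-tan -0.007 Fy -1.68 Fz -0.57 F [-1.2  1.3  2.3] w 0.0285
```

Emit:
step_arm(moves=[[[0.35, 0, 0.15, 0, -0.48], [0.35, 0, 0.3, -0.01, -0.95], [0.35, 0, 0.45, -0.03, -1.43]]])

```text
clock: 14.8
tcp_pos: [0.5099, -0.2382, 0.0671]
orientation: [1.46, 1.026, -1.46]
wrist_force: [-2.5, 2.3, 1.7]
width: 0.029
```

```bash
python3 - <<'E'
from h import *
lev()
E
```

```text
t 14.8 tcp [ 0.5099 -0.2382  0.0671] theta 0.37 rad 0.1207 yaw-tan -0.004 Fy -3.13 Fz -1.32 F [-2.5  2.3  1.7] w 0.029
```

Emit:
step_arm(moves=[[[0.35, 0, 0.12, 0, -0.38], [0.35, 0, 0.24, -0.01, -0.76]]])

```text
clock: 15.0
tcp_pos: [0.5188, -0.241, 0.067]
orientation: [1.403, 1.073, -1.404]
wrist_force: [-2.1, 2.5, 1.9]
width: 0.029
```

```bash
python3 - <<'E'
from h import *
lev()
E
```

```text
t 15.0 tcp [ 0.5188 -0.241   0.067 ] theta 0.448 rad 0.1207 yaw-tan -0.003 Fy -2.69 Fz -1.89 F [-2.1  2.5  1.9] w 0.029
```

Emit:
step_arm(moves=[[[0.35, 0, 0.12, 0, -0.38], [0.35, 0, 0.24, -0.01, -0.76]]])

```text
clock: 15.2
tcp_pos: [0.5279, -0.243, 0.067]
orientation: [1.346, 1.117, -1.347]
wrist_force: [-3.1, 2.3, 1.5]
width: 0.0289
```

```bash
python3 - <<'E'
from h import *
lev()
E
```

```text
t 15.2 tcp [ 0.5279 -0.243   0.067 ] theta 0.525 rad 0.1206 yaw-tan -0.0 Fy -3.5 Fz -1.72 F [-3.1  2.3  1.5] w 0.0289
```

Emit:
step_arm(moves=[[[0.35, 0, 0.12, 0, -0.38], [0.35, 0, 0.24, -0.01, -0.76]]])

```text
clock: 15.4
tcp_pos: [0.5372, -0.2443, 0.067]
orientation: [1.288, 1.159, -1.289]
wrist_force: [-3.9, 2.4, 3.2]
width: 0.0283
```

```bash
python3 - <<'E'
from h import *
lev()
E
```

```text
t 15.4 tcp [ 0.5372 -0.2443  0.067 ] theta 0.603 rad 0.1206 yaw-tan 0.002 Fy -4.13 Fz -2.01 F [-3.9  2.4  3.2] w 0.0283
```

Emit:
step_arm(moves=[[[0.35, 0, 0.12, 0, -0.38], [0.35, 0, 0.24, -0.01, -0.76]]])

```text
clock: 15.6
tcp_pos: [0.5465, -0.245, 0.0669]
orientation: [1.23, 1.199, -1.231]
wrist_force: [-5.1, 2.6, 3.9]
width: 0.0285
```

```bash
python3 - <<'E'
from h import *
lev()
E
```

```text
t 15.6 tcp [ 0.5465 -0.245   0.0669] theta 0.681 rad 0.1205 yaw-tan 0.003 Fy -5.18 Fz -2.43 F [-5.1  2.6  3.9] w 0.0285
```

Emit:
step_arm(moves=[[[0.35, 0, 0.12, 0, -0.38], [0.35, 0, 0.24, -0.01, -0.76], [0.35, 0, 0.36, -0.02, -1.15]]])

```text
clock: 15.9
tcp_pos: [0.5605, -0.2445, 0.0668]
orientation: [1.141, 1.256, -1.142]
wrist_force: [-6.1, 2.4, 4.8]
width: 0.0279
```

```bash
python3 - <<'E'
from h import *
lev()
E
```

```text
t 15.9 tcp [ 0.5605 -0.2445  0.0668] theta 0.797 rad 0.1204 yaw-tan 0.007 Fy -5.82 Fz -2.97 F [-6.1  2.4  4.8] w 0.0279
```

Emit:
step_arm(moves=[[[0.35, 0, 0.12, 0, -0.38], [0.35, 0, 0.24, -0.01, -0.76]]])

```text
clock: 16.1
tcp_pos: [0.5698, -0.2433, 0.0667]
orientation: [1.081, 1.29, -1.083]
wrist_force: [-8.0, 2.1, 5.0]
width: 0.0282
```

```bash
python3 - <<'E'
from h import *
lev()
E
```

```text
t 16.1 tcp [ 0.5698 -0.2433  0.0667] theta 0.875 rad 0.1204 yaw-tan 0.01 Fy -7.51 Fz -3.4 F [-8.   2.1  5. ] w 0.0282
```

Emit:
step_arm(moves=[[[0.35, 0, 0.12, 0, -0.38], [0.35, 0, 0.24, -0.01, -0.76]]])

```text
clock: 16.3
tcp_pos: [0.5789, -0.2414, 0.0667]
orientation: [1.021, 1.323, -1.024]
wrist_force: [-8.9, 2.3, 5.4]
width: 0.0288
```

```bash
python3 - <<'E'
from h import *
lev()
E
```

```text
t 16.3 tcp [ 0.5789 -0.2414  0.0667] theta 0.952 rad 0.1203 yaw-tan 0.011 Fy -8.03 Fz -4.39 F [-8.9  2.3  5.4] w 0.0288
```

Emit:
step_arm(moves=[[[0.35, 0, 0.09, 0, -0.29], [0.35, 0, 0.18, 0, -0.57]]])

```text
clock: 16.5
tcp_pos: [0.5857, -0.2396, 0.0667]
orientation: [0.977, 1.346, -0.979]
wrist_force: [-10.4, 2.2, 6.5]
width: 0.0287
```

```bash
python3 - <<'E'
from h import *
lev();arc([-.1,-.2,-.32,-.44,-.56])
E
```

```text
t 16.5 tcp [ 0.5857 -0.2396  0.0667] theta 1.01 rad 0.1204 yaw-tan 0.013 Fy -9.22 Fz -5.29 F [-10.4   2.2   6.5] w 0.0287
[-0.3  -0.01  0.95]
[-0.6  -0.06  1.91]
[-0.94 -0.15  3.06]
[-1.28 -0.29  4.2 ]
[-1.59 -0.46  5.35]
```

Emit:
step_arm(moves=[[[0.35, 0, -0.3, -0.01, 0.95], [0.35, 0, -0.6, -0.06, 1.91], [0.35, 0, -0.94, -0.15, 3.06], [0.35, 0, -1.28, -0.29, 4.2], [0.35, 0, -1.59, -0.46, 5.35]]])

```text
clock: 17.0
tcp_pos: [0.5217, -0.2427, 0.0674]
orientation: [1.395, 1.075, -1.394]
wrist_force: [0.9, -0.7, -1.0]
width: 0.0282
```

```bash
python3 - <<'E'
from h import *
lev();arc([-.12,-.24,-.36,-.44,-.46])
E
```

```text
t 17.0 tcp [ 0.5217 -0.2427  0.0674] theta 0.474 rad 0.1216 yaw-tan -0.018 Fy 1.04 Fz 0.46 F [ 0.9 -0.7 -1. ] w 0.0282
[-0.36 -0.02  1.15]
[-0.71 -0.09  2.29]
[-1.06 -0.19  3.44]
[-1.28 -0.29  4.2 ]
[-1.33 -0.31  4.39]
```

Emit:
step_arm(moves=[[[0.35, 0, -0.36, -0.02, 1.15], [0.35, 0, -0.71, -0.09, 2.29], [0.35, 0, -1.06, -0.19, 3.44], [0.35, 0, -1.33, -0.31, 4.39], [0.35, 0, -1.41, -0.35, 4.68]]])

```text
clock: 17.5
tcp_pos: [0.4699, -0.2139, 0.0672]
orientation: [1.733, 0.76, -1.733]
wrist_force: [0.0, -0.6, 0.1]
width: 0.0283
```

```bash
python3 - <<'E'
from h import *
lev();shot("scene","12");lev();shot("wrist","12");lev()
E
```

```text
t 17.5 tcp [ 0.4699 -0.2139  0.0672] theta -0.02 rad 0.1202 yaw-tan -0.012 Fy 0.46 Fz 0.44 F [ 0.  -0.6  0.1] w 0.0283
t 17.55 tcp [ 0.47   -0.2138  0.0673] theta -0.02 rad 0.1201 yaw-tan -0.012 Fy -0.1 Fz 0.1 F [-0.1 -0.  -0.1] w 0.0283
t 17.6 tcp [ 0.4704 -0.2142  0.0674] theta -0.015 rad 0.1201 yaw-tan -0.014 Fy -0.04 Fz -1.14 F [0.7 0.9 0.3] w 0.0286
```

View pics/wrist12.png

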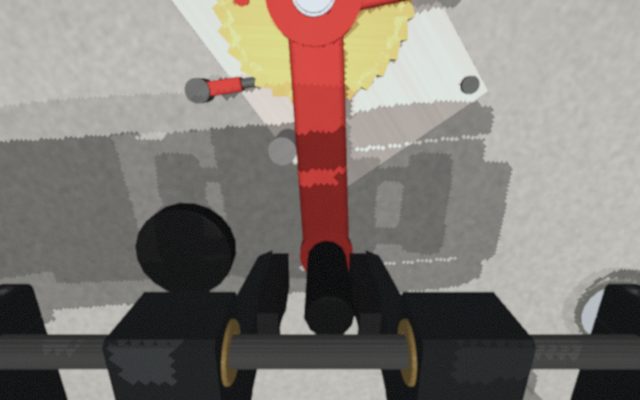

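Emit:
step_arm(moves=[[[0.1, 0, 0, 0, 0], [0.1, 0, 0, 0, 0], [0.1, -0.5, 0, 0, 0], [0.1, -1.5, 0, 0, 0], [0.1, -2.6, 0, 0, 0]]])

```text
clock: 18.1
tcp_pos: [0.4696, -0.2136, 0.1711]
orientation: [1.731, 0.764, -1.734]
wrist_force: [0.7, 0.7, -0.0]
width: 0.0398
```

Emit:
step_arm(moves=[[[-0.5, -1.0, 0, -1.0, 0], [-0.8, -2.0, 0, -2.0, 0], [-0.8, -2.0, 0.3, -3.0, 0], [-0.8, -2.0, 0.6, -4.0, 0], [-0.8, -2.0, 0.6, -4.0, 0]]])

```text
clock: 18.6
tcp_pos: [0.5998, -0.1098, 0.2513]
orientation: [1.731, 0.764, -1.727]
wrist_force: [-0.8, 0.1, 0.7]
width: 0.0775
```

```bash
python3 - <<'E'
from h import *
bot.read_camera("side");bot.read_camera("side")
amber("wrist","13");im,d,P=load("wrist","13");w=cloud("wrist",d,P)
print(bot.read_state()["tcp_pos"])
shot("scene","13");shot("side","13")
im,_,_=load("scene","13");c=cv2.resize(im[140:270,230:370],None,fx=4,fy=4,interpolation=cv2.INTER_CUBIC);cv2.imwrite("pics/c13.png",c[:,:,::-1])
E
```

```text
wrist [189  26  25  63 343] zt 0.0568 enc [580.9  46. ] 26.3 fit [573.2  54.6] 28.8
wrist [197  81  33  27 192] zt 0.0338 enc [566.8  14.5] 21.1 fit [566.8  11.9] 13.2
wrist [ 250  162  111  149 5926] zt 0.0542 enc [ 536.9 -184.1] 83.0 fit [ 542.2 -183.3] 60.3
[ 0.59586424 -0.11250677  0.25040521]
```

View pics/wrist13.png

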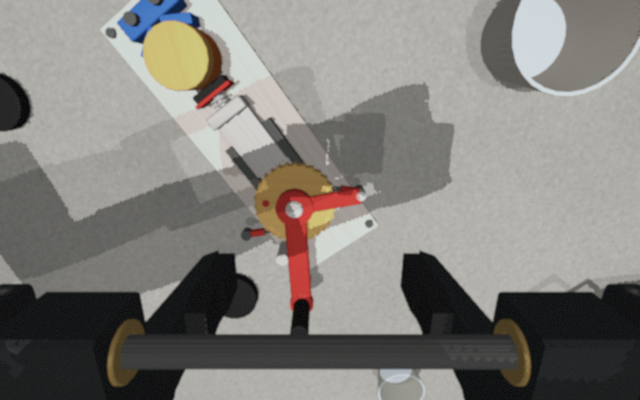

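View pics/c13.png

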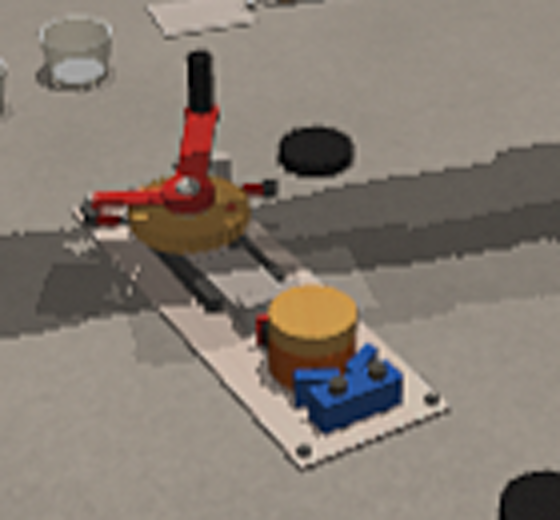

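Emit:
step_arm(moves=[[[-0.8, 0, -0.8, -0.6, 0], [-0.8, 0, -1.6, -1.2, 0], [-0.8, 0, -1.9, -1.4, 0], [-0.8, 0, -1.9, -1.4, 0], [-0.8, 0, -1.9, -1.4, 0]]])

```text
clock: 19.35
tcp_pos: [0.5783, -0.021, 0.2515]
orientation: [1.732, 0.759, -1.732]
wrist_force: [-0.0, 0.3, 1.1]
width: 0.0791
```

```bash
python3 - <<'E'
from h import *
bot.read_camera("side");bot.read_camera("side")
amber("wrist","14");im,d,P=load("wrist","14")
s=bot.read_state();print(s["tcp_pos"],s["qd"].round(3),s["width"])
im0,_,P13=load("wrist","13")
h=ray("wrist",P13,295,208,.058)[:2];k=ray("wrist",P13,302,303,.057)[:2];r=k-h;print(h,k,"theta",np.arctan2(r[1],r[0])+np.pi/2+.112+.6)
c=cv2.resize(im[60:260,220:420],None,fx=3,fy=3,interpolation=cv2.INTER_CUBIC);cv2.imwrite("pics/c14.png",c[:,:,::-1])
E
```

```text
wrist [263  87  30  61 436] zt 0.0593 enc [577.8  51.1] 28.1 fit [578.5  53.1] 23.4
wrist [271 136  33  25 132] zt 0.0341 enc [566.5  15.7] 21.5 fit [566.5  16. ] 12.9
wrist [ 323  209  103  125 4190] zt 0.0543 enc [ 543.4 -175.4] 74.2 fit [ 546.1 -172.8] 53.6
[ 0.57847883 -0.02141584  0.25113583] [ 0.002  0.003 -0.     0.003  0.002  0.004] 0.07913938288659629
[ 0.55133248 -0.12378435] [ 0.47601723 -0.21431923] theta 0.0181128580408203
```

View pics/wrist14.png

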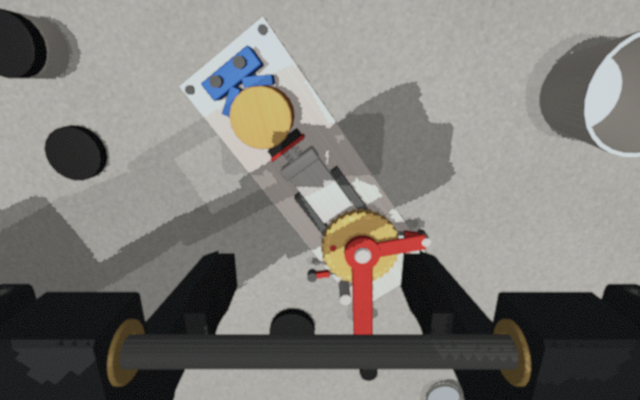

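View pics/c14.png

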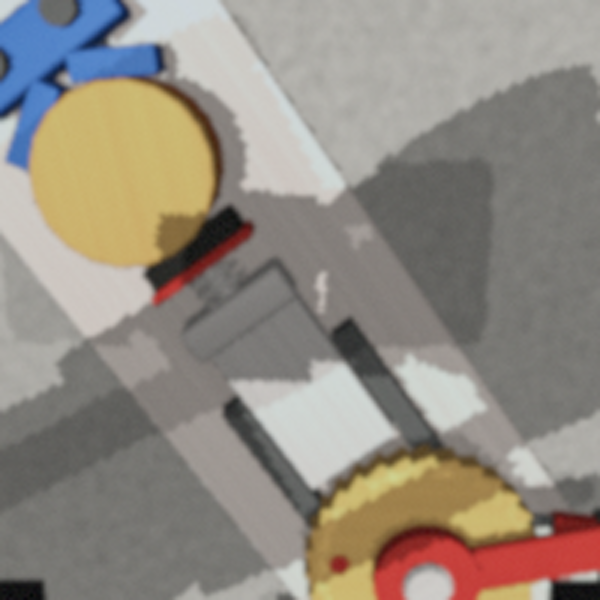

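```bash
python3 - <<'E'
from h import *
_,_,P=load("wrist","14")
print("jar",ray("wrist",P,261.7,117.3,.058).round(4),"nest est .5715 .0567")
a=ray("wrist",P,220+205/3,60+268/3,.03);b=ray("wrist",P,220+236/3,60+300/3,.03);print("spring gap now",np.linalg.norm(a-b))
im,_,_=load("wrist","5");c=cv2.resize(im[190:290,260:360],None,fx=6,fy=6,interpolation=cv2.INTER_CUBIC);cv2.imwrite("pics/c15.png",c[:,:,::-1])
E
```

```text
jar [0.5741 0.055  0.058 ] nest est .5715 .0567
spring gap now 0.01589125429002962
```

View pics/c15.png

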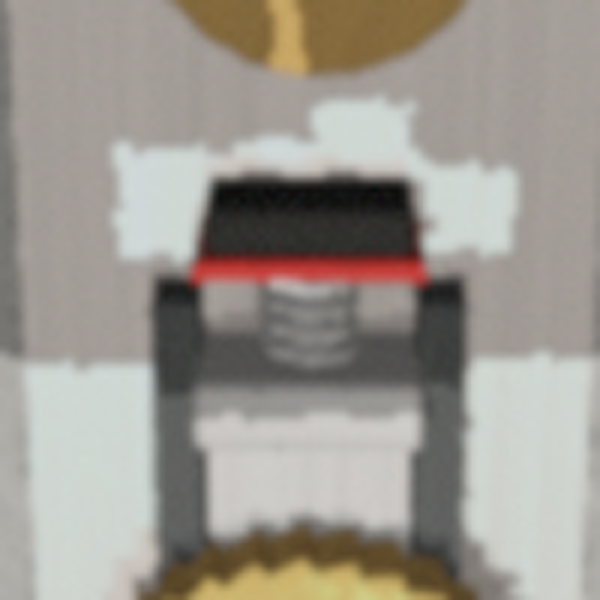

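```bash
python3 - <<'E'
from h import *
_,_,P=load("wrist","5")
for z in (.025,.03):
  print([np.linalg.norm(ray("wrist",P,311.7,190+283/6,z)-ray("wrist",P,311.7,190+v/6,z)).round(4) for v in (365,385)])
s=bot.read_state();print(s["clock"],s["qd"].round(3));bot.close_job()
E
```

```text
[np.float64(0.0174), np.float64(0.0217)]
[np.float64(0.0171), np.float64(0.0214)]
19.5 [ 0.002  0.003 -0.     0.003  0.002  0.004]
the job is handed in; nothing more can be done
```

The amber jar is standing in the blue V nest, clamped by the sprung jaw, with the lever swung back. I handed the job in at 19.5 s of the 72 s allowed; no verdict was reported.

**What I did:** I picked the middle-sized of the three amber jars (60 mm diameter, 53 mm measured height). I set it down about 2 mm short of the seat and let go. I then straddled the handle for three forward lever strokes and stopped the last one when the slow forward push read about 9.2 N. After that I swung the lever back and moved the gripper away.

**Last checks:**
- **Lever:** it stands at about 0.02 rad from its start stop. It was at about 0.31 rad when I started.
- **Jar:** it is upright and touches both V faces in the last close-up, with the pad against it. Its measured centre differs from my nest estimate by about 3 mm, which is roughly the camera calibration error plus my hand-picked pixels, and within the 6 mm limit.
- **Squeeze:** I never measured it directly. The 9.2 N push implies about 48 N, so roughly 32–48 N after the wheel drops to its last notch.
- **Spring gap:** this rough visual check agrees only loosely. The gap went from about 17–21 mm to about 16 mm, a compression of 1–6 mm against the 8–12 mm that squeeze implies. The two views and the edges I picked differ, so I relied on the handle force.
- **Other things:** I saw no contact with the other jars and lids, but I did not re-measure where they stand.

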